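# Clamp a bearing in a clamshell jig, pin it and hold it squeezed shut

## Task

Thread the ball bearing onto the upright post of the steel clamshell jig so that it lies flat on its seat, swing the open half of the jig shut round it, and push the loose steel pin from its wooden stand all the way down through both lined-up holes. Then squeeze the jig's two upright lugs together between the gripper's fingers, so that the halves are pressed shut for the adhesive to set, and finish while still holding that squeeze. Do not knock over the grease cartridge.

Things in the scene. Friction and masses are not known exactly. Their poses are not given: they have to be found in the camera images.
- jig: Steel clamshell jig, fixed on the bench; origin at bench level under its post. In its frame (mm): base plate x -55..55, y -43..73, 12 thick; half rings round the post, radius 35 inside, 45 outside, z 14..23, the +x one fixed, the -x one swinging on a vertical hinge at (0, 58), z to 29; holes at (0, -68); upper tab, closed, x -28..17, y -118..-43, z 24..33. Halves meet on the y axis.
- post_seat (a point): Centre of the bearing's seat, on the axis of the upright post, 18 mm above the bench. The seat is a disc 30 mm across; the post is 19 mm in diameter and stands 29 mm above this point, its top 9 mm tapered to 9 mm across.
- bearing_center (a point): Ball bearing, 65 mm outside diameter, 18 mm thick, bore about 22 mm, 0.25 kg, flat on the bench at the start. This point is its centre, half-way up (9 mm above its underside); z is its axis. Seated, it spans 18 to 36 mm above the bench: its upper 13 mm stand clear above the half rings, room for the fingers (closing along the jig's x).
- swing_half (a joint): Angle of the swinging half, rad: 0 = fully closed against its stop, holes lined up; starts 0.55 to 0.95 open, limit 1.2. Seen from above it opens clockwise about the hinge, its lug moving to the jig's -x side. The hinge is stiff (0.12 N m of friction, about 1 N at the lug): the half stays where it is left, no spring.
- jig_hinge (a point): Point on the hinge axis, 23 mm above the bench, at (0, 58) in the jig's frame. The axis is vertical.
- swing_lug (a point): Upright steel lug of the swinging half, 10 (its x) by 24 (its y) mm, 14 to 62 mm above the bench; this point is its centre, 38 mm up. Turns with the half; axes parallel to the jig's when closed, centre then at (-23, -106) in the jig's frame. The half can be closed by pushing this lug's -x face round the hinge (lever 166 mm). Its solid is swing_half_c0.
- fixed_lug (a point): Equal upright lug of the fixed half, 10 by 24 mm, 14 to 62 mm above the bench, this point is its centre, at (23, -106, 38) in the jig's frame. With the jig closed the outer faces of the two lugs are 56 mm apart, inner faces 36 mm. Its solid is jig_c0.
- upper_hole (a point): Centre of the mouth of the swinging half's hole, on top of its tab, 33 mm above the bench. Through hole, 13 mm, tab 9 mm thick.
- lower_hole (a point): Centre of the mouth of the fixed half's hole, on top of its tab, 23 mm above the bench. Through hole, 13 mm, tab 9 mm thick. Lies 10 mm under the upper hole when closed.
- pin_stand: Plain wooden block 56 x 56 x 30 mm high, fixed to the bench, with a 13 mm hole in its middle in which the pin stands at the start. Origin at the centre of its underside.
- pin_head (a point): Loose steel pin, 61 mm long, 70 g, upright in its stand. From the tip: shank 10 mm in diameter, 27 long (first 8 tapered to 4), collar 22 across, 4 thick, round dark grip 18 in diameter, 30 tall. This point: centre of the grip, 46 mm above the tip; z from tip to grip. 49 mm above the bench in the stand, 52 mm when fully home (collar resting on the upper tab).
- pin_tip (a point): Tip of the pin's shank. 3 mm above the bench in the stand, 6 mm when the pin is fully home in the jig.
- grease_cartridge: Bystander: tall standing white and red cartridge, 54 mm in diameter, 218 mm high, loose. Origin under its centre.
Mind the look-alikes: they are no part of the job. What is shaped like the part that bears pin_head but blue, pink or purple is not meant.

How it is judged:
By the outcome, as a careful person would: the job done as asked, in the order asked, and still so for the second after the job is handed in, while the arm keeps its last pose, push and grip.
It also fails if it takes over 72 s, if anything falls off the work surface, if the arm or the gripper's body presses on something with over 40 N, if the wrist force passes 120 N, or if a joint passes its speed limit or range.

## Robot

A 6-joint arm with a two-finger parallel gripper is mounted at the origin on a cart in front of the work surface, level with it; the furniture and walls round the work are solid. World frame = base frame: x ahead of the robot, y to its left, z up, the work surface at z = 0. Lengths are in m, angles in rad, forces in N, time in s.
With the tool pointing down it reaches from about 0.35 to 0.875 m from the base axis. Payload 4.2 kg.
Tool frame: the origin (TCP) lies midway between the tips of the shut fingers; the grasp point (between the pads) lies 19 mm behind it (r.grip_depth is the distance from the TCP to the grasp point, in m); z points along the fingers, y is the line along which they close (so a half turn about z gives the same grasp; the last joint's range is limited). The gripper opens to 87 mm and grips with 3 to 60 N. Pads are 19 mm wide; open, the fingers measure 117 mm over their backs; the gripper's body (75 mm by 190 mm) begins 51 mm behind the grasp point.
Start: joints at [1.579, 0.385, 0.008, 0, -1.194, -0.259], TCP at [0.155, 0.605, 0.223] pointing down, gripper open.
Joint ranges: [-3.14, 3.14], [-1.21, 2.06], [-1.07, 1.41], [-3.16, 2.05], [-2.99, -0.16], [-3.1, 3.1]. Speed limits (rad/s): [2.79, 2.79, 3.14, 3.14, 3.14, 3.14].

## Interface

Orientations are given as a unit quaternion [x, y, z, w].
In Python, from bench import r, eyes gives the robot as it stands.
- The arm moves only by the tool step_arm, never from a script. Its argument "deltas" is a list of rows, each an object of numbers: "rx", "ry", "rz": the turn, a rotation vector about the tool's x, y, z in units of 6 degrees (1.0 is 6 degrees); "x", "y", "z": the shift along the tool's x, y, z in units of 50 mm (1.0 is 50 mm); "fingers": the opening, from -1 (shut) to 1 (fully open), so that 0 is half open. In form: [{"rx": .., "ry": .., "rz": .., "x": .., "y": .., "z": .., "fingers": ..}, ...]. A call has 1 to 10 rows; each row shifts and turns the commanded pose from where the row before left it, along the tool's axes as they then stand; what a row does not reach is not made up. A row lasts 1/10 s, in which the tool goes at most 50 mm and 8.59 degrees, less where a joint would pass 70% of its speed; a pose out of reach is approached as far as the arm can. A call is refused whole if a number of a shift passes 1 or a number of a turn 1, either way. A call with a gripper value outside its range is refused whole. The fingers move at their own pace and stop on an object; "force" is the grip in N (left out, the last holds). Time passes only in rows, so rows that do not move let the fingers close. It gives the time, the measured TCP pose, the force, the opening and the grip force at its end, in the units of the state.
- r.state(): the state, without advancing time (a new reading comes with each control period).
- eyes.snapshot(name): name is "side" or "top" or "wrist"; returns the picture (480x640x3 uint8, blue, green, red); there is no depth.
- eyes.calibration(name): a dict with "fx", "fy", "cx", "cy" (pixels), "distortion" ([k1, k2, p1, p2, k3] as OpenCV has them; the pictures are not rectified), "R" (3x3) and "t" (3): a world point X has camera coordinates R X + t. Camera axes: x right, y down, z forward; pixel columns grow to the right and rows downward; lengths in m; the calibration is good to about 2 mm. A picture is of the moment at which its call begins: read the wrist's pose just before it. calibration takes no time and is no camera call; for the wrist camera it gives the pose at the moment of the call.
- r.finish_job(): hands the job in; it is judged then, once.
The state is a dict: "t": time; "joints": joint angles; "joint_vel": joint speeds; "effort": joint torques, N m; "ee_pos": TCP position; "tcp_rot": TCP orientation; "force": force on the tool from outside, world axes, zero at the start; "ft_torque": the same for the moment, N m; "finger_gap": finger opening in m; "grasp_force": force on a finger pad.
Only numpy, scipy, OpenCV 4.12 (cv2) and the standard library are available. Lean on these libraries where they do the work, as an engineer would, in place of code of your own. Each camera call takes 0.05 s, during which the arm holds its last target. There are 200 camera calls.

## Working session

There is one attempt and no reset: what is moved stays moved. The work goes in short steps, Python scripts to look and compute and a tool call to move; the robot and the scene stay as the last step left them, time stands still between calls to the robot, and variables do not carry over. Pictures are saved under pics/ and viewed, at most 11 in all, crops included, and the job is handed in when it is done.

Besides the shell and the picture viewer there is one more tool, called after "Call:" by a JSON object that holds its "method" and its "body", one argument or row to a line. step_arm: Moves the arm, as the interface text tells. Its arguments: {"type":"object","properties":{"deltas":{"type":"array"},"force":{"type":"number"}},"required":["deltas"]}

```bash
mkdir -p pics; ls
cat > h.py <<'E'
import numpy as np, cv2
from bench import r, eyes
from scipy.spatial.transform import Rotation as Ro
def snap(n,f=None):
    c=eyes.calibration(n); im=eyes.snapshot(n)
    if f: cv2.imwrite('pics/'+f,im)
    return im,c
def ray(c,uv):
    K=np.array([[c['fx'],0,c['cx']],[0,c['fy'],c['cy']],[0,0,1.]])
    p=cv2.undistortPoints(np.array(uv,float).reshape(-1,1,2),K,np.array(c['distortion'],float)).reshape(-1,2)
    R=np.array(c['R']);t=np.array(c['t'])
    return -R.T@t,(R.T@np.c_[p,np.ones(len(p))].T).T
def onz(c,uv,z):
    o,d=ray(c,uv); return o+d*((z-o[2])/d[:,2])[:,None]
def proj(c,X):
    K=np.array([[c['fx'],0,c['cx']],[0,c['fy'],c['cy']],[0,0,1.]])
    return cv2.projectPoints(np.array(X,float).reshape(-1,1,3),cv2.Rodrigues(np.array(c['R']))[0],np.array(c['t'],float),K,np.array(c['distortion'],float))[0].reshape(-1,2)
E
python3 - <<'E'
from h import *
for n in('top','side'):
    im,c=snap(n,n+'0.png'); o,_=ray(c,[[320,240]]); print(n,o.round(3),c['fx'],np.array(c['R']).round(2).tolist())
s=r.state();print(s['t'],s['ee_pos'],s['tcp_rot'],s['finger_gap'])
E
```

```text
pics
top [0.38  0.23  1.166] 551.3353140341142 [[0.02, -1.0, -0.01], [-1.0, -0.02, -0.06], [0.06, 0.02, -1.0]]
side [0.376 1.139 0.615] 580.6663505036496 [[-0.99, -0.11, 0.02], [-0.07, 0.51, -0.86], [0.09, -0.85, -0.52]]
0.1 [0.15495681 0.60491663 0.2215734 ] [ 9.92137267e-01 -1.25150604e-01 -6.43325863e-05  9.82559843e-04] 0.08730929200460869
```

View pics/top0.png

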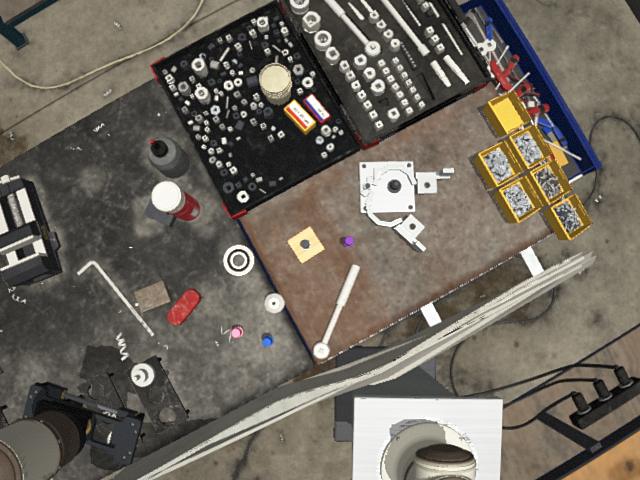

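View pics/side0.png

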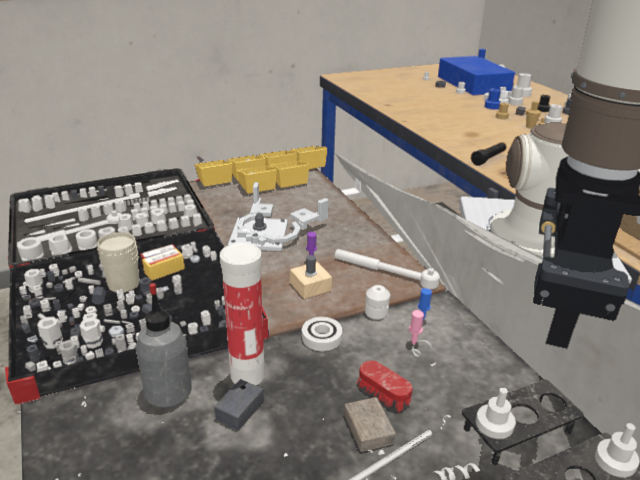

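The top view shows the jig post near (394,186), the fixed lug at (447,171), the swinging lug at (418,243), the bearing at (238,261) and the cartridge at about (170,195). Pin candidates in top view:
- Dark grip in the wooden stand at (306,245). It fits: dark, and standing in the block.
- Purple at (348,241), blue at (267,340) and pink at (237,331) are look-alikes.

I'll check this in an enlarged crop.

Run:
```python
from h import *
im=cv2.imread('pics/top0.png')
a=cv2.resize(im[140:290,215:475],None,fx=3,fy=3,interpolation=cv2.INTER_CUBIC)
cv2.imwrite('pics/crop1.png',a)
c=eyes.calibration('top')
# bearing: bright blob
g=cv2.cvtColor(im,cv2.COLOR_BGR2GRAY)
m=(g>150).astype(np.uint8)
def blob(m,x0,y0,x1,y1):
    s=np.zeros_like(m);s[y0:y1,x0:x1]=m[y0:y1,x0:x1]
    cs,_=cv2.findContours(s,cv2.RETR_EXTERNAL,cv2.CHAIN_APPROX_NONE);return max(cs,key=cv2.contourArea)
k=blob(m,215,235,262,285);e=cv2.fitEllipse(k);print('bearing',e,onz(c,[e[0]],.018))
hsv=cv2.cvtColor(im,cv2.COLOR_BGR2HSV)
m=((hsv[...,1]>60)&(hsv[...,2]>150)).astype(np.uint8)
k=blob(m,280,215,332,270);q=cv2.minAreaRect(k);print('stand',q,onz(c,[q[0]],.03))
b=cv2.boxPoints(q);print(onz(c,b,.03).round(3))
```

```text
bearing ((238.2023468017578, 259.9506530761719), (30.261640548706055, 30.523725509643555), 178.82049560546875) [[0.43073687 0.40804759 0.018     ]]
stand ((305.26898193359375, 244.36280822753906), (28.29964828491211, 28.660152435302734), 57.2647705078125) [[0.4658197  0.26793386 0.03      ]]
[[0.473 0.309 0.03 ]
 [0.507 0.26  0.03 ]
 [0.458 0.227 0.03 ]
 [0.425 0.276 0.03 ]]
```

View pics/crop1.png

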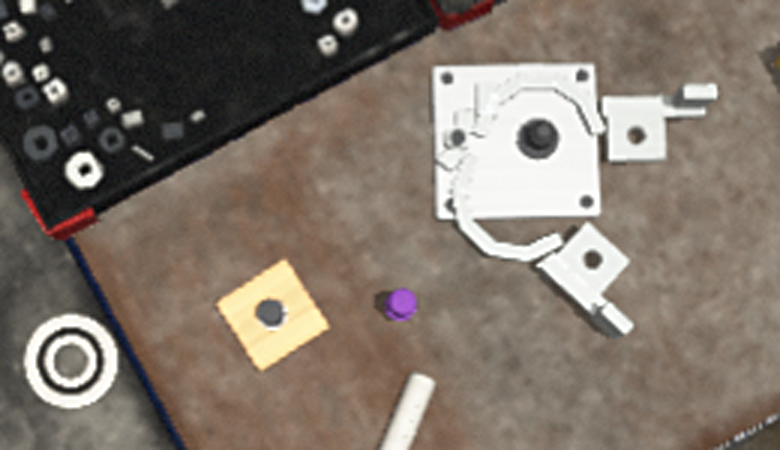

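The crop confirms it: the dark-gripped pin stands in the stand at crop (270,313). The purple one at (402,303) is a look-alike on the bench. Post top is at crop (543,134), lower hole (636,134), upper hole (592,259), plate corners (433,65), (595,63), (601,214) and (435,217).

Run:
```python
from h import *
c=eyes.calibration('top')
P=lambda l,z:onz(c,np.array(l,float)/3+[215,140]-1/3,z)
co=P([(433,65),(595,63),(601,214),(435,217)],.012);print(co.round(4)); ctr=co.mean(0);print('ctr',ctr)
lh=P([(636,134)],.023)[0];uh=P([(592,259)],.033)[0];pt=P([(543,134)],.047)[0]
print('lh',lh,'uh',uh,'post',pt,'pin',P([(269,312)],.064))
yj=(co[0]-co[1])+(co[3]-co[2]);a1=np.arctan2(yj[1],yj[0])-np.pi/2
v=pt-lh;a2=np.arctan2(v[1],v[0])-np.pi/2;print('yaw deg',np.degrees([a1,a2]))
R=Ro.from_euler('z',a1).as_matrix();print('origin from ctr',ctr-R@[0,.015,0],'from lh',lh-R@[0,-.068,0])
d=R.T@(uh-(ctr-R@[0,.015,0]));print('uh jig',d,'open',np.arctan2(-(d[0]),.058-d[1]))
print('purple',P([(401,303)],.04))
cs=eyes.calibration('side');print('cart',onz(cs,[[247,383]],0),onz(c,[[165,193]],.218))
print('side stand',onz(cs,[[311,278]],.03),'post',onz(cs,[[260,215]],.047),'bearing',onz(cs,[[322,329]],.018))
s=r.state();R0=Ro.from_quat(s['tcp_rot']);print(R0.as_matrix().round(3).tolist(),s['ee_pos'])
w=eyes.calibration('wrist');print('wristcam in tool',R0.inv().apply(ray(w,[[320,240]])[0]-np.array(s['ee_pos'])), (np.array(w['R'])@R0.as_matrix()).round(2).tolist(),w['fx'])
```

```text
[[0.6469 0.1589 0.012 ]
 [0.6515 0.0437 0.012 ]
 [0.5434 0.0386 0.012 ]
 [0.5383 0.1556 0.012 ]]
ctr [0.59505357 0.09921585 0.012     ]
lh [0.59909168 0.01619681 0.023     ] uh [0.50897398 0.04797883 0.033     ] post [0.59268744 0.08481444 0.047     ] pin [[0.46459336 0.26870084 0.064     ]]
yaw deg [2.39085196 5.33209842]
origin from ctr [0.59567931 0.08422891 0.012     ] from lh [0.59625498 0.08413762 0.023     ]
uh jig [-0.08814207 -0.03260151  0.021     ] open 0.7716394439801314
purple [[0.47473835 0.17955808 0.04      ]]
cart [[0.5308302  0.52900391 0.        ]] [[0.53663515 0.51132516 0.218     ]]
side stand [[0.46421867 0.28801828 0.03      ]] post [[0.59236573 0.09852886 0.047     ]] bearing [[0.43192816 0.41233151 0.018     ]]
[[0.969, -0.248, -0.0], [-0.248, -0.969, -0.002], [0.0, 0.002, -1.0]] [0.15495681 0.60491663 0.2215734 ]
wristcam in tool [ 0.06671108 -0.00042011 -0.16312463] [[-0.0, 1.0, -0.0], [-0.97, -0.0, -0.24], [-0.24, 0.0, 0.97]] 402.04102698798357
```

Call:
{"method": "step_arm", "body": {
  "deltas": [
    {"rz": 1,"fingers": 1},
    {"rz": 1,"fingers": 1},
    {"rz": 1,"fingers": 1},
    {"rz": 1,"fingers": 1},
    {"rz": 1,"fingers": 1},
    {"rz": 1,"fingers": 1},
    {"rz": 1,"fingers": 1},
    {"rz": 1,"fingers": 1},
    {"rz": 1,"fingers": 1},
    {"rz": 1,"fingers": 1}
  ]
}}

```text
schema error: expected keys rx, ry, rz, x, y, z, fingers
```

Call:
{"method": "step_arm", "body": {
  "deltas": [
    {"rz": 0.7},
    {"rz": 0.7},
    {"rz": 0.7},
    {"y": -0.5,"x": 0.4},
    {"y": -0.5,"x": 0.4},
    {"y": -0.5,"x": 0.4},
    {"y": -0.5,"x": 0.4},
    {"y": -0.5,"x": 0.4},
    {"y": -0.5,"x": 0.4},
    {"y": -0.5,"x": 0.4}
  ]
}}

```text
schema error: expected keys rx, ry, rz, x, y, z, fingers
```

Call:
{"method": "step_arm", "body": {
  "deltas": [
    {"y": -0.4,"x": 0.35,"z": 0.35},
    {"y": -0.4,"x": 0.35,"z": 0.35},
    {"y": -0.4,"x": 0.35,"z": 0.35},
    {"y": -0.4,"x": 0.35,"z": 0.35},
    {"y": -0.2,"z": 0.3},
    {},
    {}
  ]
}}

```text
schema error: expected keys rx, ry, rz, x, y, z, fingers
```

Call:
{"method": "step_arm", "body": {
  "deltas": [
    {"rx": 0,"ry": 0,"rz": 1,"x": 0,"y": 0,"z": 0,"fingers": 1},
    {"rx": 0,"ry": 0,"rz": 1,"x": 0,"y": 0,"z": 0,"fingers": 1},
    {"rx": 0,"ry": 0,"rz": 1,"x": 0,"y": 0,"z": 0,"fingers": 1},
    {"rx": 0,"ry": 0,"rz": 1,"x": 0,"y": 0,"z": 0,"fingers": 1},
    {"rx": 0,"ry": 0,"rz": 1,"x": 0,"y": 0,"z": 0,"fingers": 1},
    {"rx": 0,"ry": 0,"rz": 1,"x": 0,"y": 0,"z": 0,"fingers": 1},
    {"rx": 0,"ry": 0,"rz": 1,"x": 0,"y": 0,"z": 0,"fingers": 1},
    {"rx": 0,"ry": 0,"rz": 1,"x": 0,"y": 0,"z": 0,"fingers": 1},
    {"rx": 0,"ry": 0,"rz": 1,"x": 0,"y": 0,"z": 0,"fingers": 1},
    {"rx": 0,"ry": 0,"rz": 1,"x": 0,"y": 0,"z": 0,"fingers": 1}
  ]
}}

```text
t: 1.1
ee_pos: [0.155, 0.6051, 0.2219]
tcp_rot: [0.795, -0.606, 0.0, 0.001]
force: [-0.1, 0.5, -0.1]
finger_gap: 0.0869
grasp_force: 0.0
```

Call:
{"method": "step_arm", "body": {
  "deltas": [
    {"rx": 0,"ry": 0,"rz": 0.7,"x": 0,"y": 0,"z": 0,"fingers": 1},
    {"rx": 0,"ry": 0,"rz": 0.7,"x": 0,"y": 0,"z": 0,"fingers": 1},
    {"rx": 0,"ry": 0,"rz": 0.7,"x": 0,"y": 0,"z": 0,"fingers": 1},
    {"rx": 0,"ry": 0,"rz": 0,"x": 0.4,"y": -0.5,"z": 0,"fingers": 1},
    {"rx": 0,"ry": 0,"rz": 0,"x": 0.4,"y": -0.5,"z": 0,"fingers": 1},
    {"rx": 0,"ry": 0,"rz": 0,"x": 0.4,"y": -0.5,"z": 0,"fingers": 1},
    {"rx": 0,"ry": 0,"rz": 0,"x": 0.4,"y": -0.5,"z": 0,"fingers": 1},
    {"rx": 0,"ry": 0,"rz": 0,"x": 0.4,"y": -0.5,"z": 0,"fingers": 1},
    {"rx": 0,"ry": 0,"rz": 0,"x": 0.4,"y": -0.5,"z": 0,"fingers": 1},
    {"rx": 0,"ry": 0,"rz": 0,"x": 0.4,"y": -0.5,"z": 0,"fingers": 1}
  ]
}}

```text
t: 2.1
ee_pos: [0.338, 0.4738, 0.2221]
tcp_rot: [0.726, -0.688, 0.0, 0.0]
force: [0.4, 0.9, -0.3]
finger_gap: 0.0871
grasp_force: 0.0
```

Call:
{"method": "step_arm", "body": {
  "deltas": [
    {"rx": 0,"ry": 0,"rz": 0,"x": 0.35,"y": -0.4,"z": 0.35,"fingers": 1},
    {"rx": 0,"ry": 0,"rz": 0,"x": 0.35,"y": -0.4,"z": 0.35,"fingers": 1},
    {"rx": 0,"ry": 0,"rz": 0,"x": 0.35,"y": -0.4,"z": 0.35,"fingers": 1},
    {"rx": 0,"ry": 0,"rz": 0,"x": 0.35,"y": -0.4,"z": 0.35,"fingers": 1},
    {"rx": 0,"ry": 0,"rz": 0,"x": 0,"y": -0.2,"z": 0.35,"fingers": 1},
    {"rx": 0,"ry": 0,"rz": 0,"x": 0,"y": 0,"z": 0,"fingers": 1},
    {"rx": 0,"ry": 0,"rz": 0,"x": 0,"y": 0,"z": 0,"fingers": 1}
  ]
}}

```text
t: 2.8
ee_pos: [0.4307, 0.4096, 0.1348]
tcp_rot: [0.725, -0.688, 0.0, 0.001]
force: [-0.1, 1.0, 1.0]
finger_gap: 0.0871
grasp_force: 0.0
```

Run:
```python
from h import *
s=r.state();p=np.array(s['ee_pos']);R=Ro.from_quat(s['tcp_rot'])
im,c=snap('wrist','w1.png')
print(s['t'],p,R.as_matrix().round(3).tolist(),s['joints'],s['force'])
print('expect px',proj(c,[[.4307,.408,.018]]),'tcp',proj(c,[p]))
```

```text
2.8 [0.43071596 0.40961564 0.13483268] [[0.053, -0.999, -0.0], [-0.999, -0.053, -0.001], [0.001, 0.001, -1.0]] [ 1.03256257e+00  4.08514617e-01 -1.90269937e-01  1.66131006e-04
 -9.73118992e-01 -9.79944797e-01] [-0.09368779  1.01493798  1.0330086 ]
expect px [[321.91125313 231.9770885 ]] tcp [[322.57886003 295.78538347]]
```

View pics/w1.png

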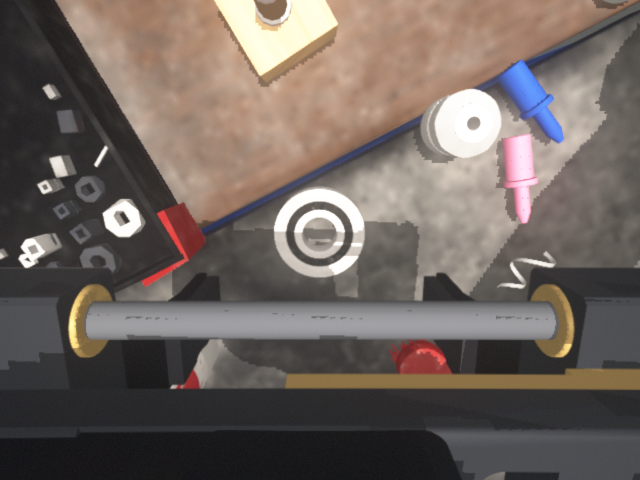

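The wrist picture shows the bearing at (320,233), within 2 px of prediction, and nothing lies where the fingers will go. I'll descend and grip.

Call:
{"method": "step_arm", "body": {
  "deltas": [
    {"rx": 0,"ry": 0,"rz": 0,"x": 0.03,"y": 0,"z": 0.4,"fingers": 1},
    {"rx": 0,"ry": 0,"rz": 0,"x": 0,"y": 0,"z": 0.5,"fingers": 1},
    {"rx": 0,"ry": 0,"rz": 0,"x": 0,"y": 0,"z": 0.5,"fingers": 1},
    {"rx": 0,"ry": 0,"rz": 0,"x": 0,"y": 0,"z": 0.5,"fingers": 1},
    {"rx": 0,"ry": 0,"rz": 0,"x": 0,"y": 0,"z": 0.4,"fingers": 1},
    {"rx": 0,"ry": 0,"rz": 0,"x": 0,"y": 0,"z": 0.2,"fingers": 1},
    {"rx": 0,"ry": 0,"rz": 0,"x": 0,"y": 0,"z": 0,"fingers": 1}
  ]
}}

```text
t: 3.55
ee_pos: [0.4302, 0.4084, 0.0096]
tcp_rot: [0.726, -0.688, 0.0, 0.001]
force: [0.3, -0.6, 0.3]
finger_gap: 0.0868
grasp_force: 0.0
```

Call:
{"method": "step_arm", "body": {
  "deltas": [
    {"rx": 0,"ry": 0,"rz": 0,"x": 0,"y": 0,"z": 0,"fingers": 0},
    {"rx": 0,"ry": 0,"rz": 0,"x": 0,"y": 0,"z": 0,"fingers": 0},
    {"rx": 0,"ry": 0,"rz": 0,"x": 0,"y": 0,"z": 0,"fingers": 0},
    {"rx": 0,"ry": 0,"rz": 0,"x": 0,"y": 0,"z": 0,"fingers": 0},
    {"rx": 0,"ry": 0,"rz": 0,"x": 0,"y": 0,"z": 0,"fingers": 0}
  ],
  "force": 30
}}

```text
t: 4.05
ee_pos: [0.4313, 0.4088, 0.011]
tcp_rot: [0.726, -0.688, -0.0, -0.001]
force: [-1.3, -0.3, 3.4]
finger_gap: 0.0636
grasp_force: 30.0
```

Call:
{"method": "step_arm", "body": {
  "deltas": [
    {"rx": 0,"ry": 0,"rz": 0,"x": 0,"y": 0,"z": -0.2,"fingers": 0},
    {"rx": 0,"ry": 0,"rz": 0,"x": 0,"y": 0,"z": -0.5,"fingers": 0},
    {"rx": 0,"ry": 0,"rz": 0,"x": 0,"y": 0,"z": -0.5,"fingers": 0},
    {"rx": 0,"ry": 0,"rz": 0,"x": 0,"y": 0,"z": -0.5,"fingers": 0},
    {"rx": 0,"ry": 0,"rz": 0,"x": 0,"y": 0,"z": -0.5,"fingers": 0},
    {"rx": 0,"ry": 0,"rz": 0,"x": 0,"y": 0,"z": -0.2,"fingers": 0}
  ]
}}

```text
t: 4.65
ee_pos: [0.4315, 0.4089, 0.1327]
tcp_rot: [0.726, -0.688, -0.0, -0.002]
force: [-0.1, 0.9, -2.5]
finger_gap: 0.0633
grasp_force: 30.0
```

Call:
{"method": "step_arm", "body": {
  "deltas": [
    {"rx": 0,"ry": 0,"rz": 0,"x": 0.3,"y": -0.15,"z": 0,"fingers": 0},
    {"rx": 0,"ry": 0,"rz": 0,"x": 0.6,"y": -0.33,"z": 0,"fingers": 0},
    {"rx": 0,"ry": 0,"rz": 0,"x": 0.6,"y": -0.33,"z": 0,"fingers": 0},
    {"rx": 0,"ry": 0,"rz": 0,"x": 0.6,"y": -0.33,"z": 0,"fingers": 0},
    {"rx": 0,"ry": 0,"rz": 0,"x": 0.6,"y": -0.33,"z": 0,"fingers": 0},
    {"rx": 0,"ry": 0,"rz": 0,"x": 0.6,"y": -0.33,"z": 0,"fingers": 0},
    {"rx": 0,"ry": 0,"rz": 0,"x": 0.6,"y": -0.33,"z": 0,"fingers": 0},
    {"rx": 0,"ry": 0,"rz": 0,"x": 0.6,"y": -0.33,"z": 0,"fingers": 0},
    {"rx": 0,"ry": 0,"rz": 0,"x": 0.6,"y": -0.33,"z": 0,"fingers": 0},
    {"rx": 0,"ry": 0,"rz": 0,"x": 0.35,"y": -0.15,"z": 0,"fingers": 0}
  ]
}}

```text
t: 5.65
ee_pos: [0.592, 0.1405, 0.128]
tcp_rot: [0.725, -0.689, -0.001, 0.002]
force: [-0.4, 0.1, -2.4]
finger_gap: 0.0637
grasp_force: 30.0
```

Call:
{"method": "step_arm", "body": {
  "deltas": [
    {"rx": 0,"ry": 0,"rz": 0,"x": 0,"y": 0,"z": 0,"fingers": 0},
    {"rx": 0,"ry": 0,"rz": 0,"x": 0,"y": 0,"z": 0,"fingers": 0}
  ]
}}

```text
t: 5.85
ee_pos: [0.5911, 0.1426, 0.1284]
tcp_rot: [0.725, -0.689, -0.001, 0.001]
force: [-0.0, -0.4, -2.8]
finger_gap: 0.0635
grasp_force: 30.0
```

Run:
```python
from h import *
s=r.state();p=np.array(s['ee_pos']);R=Ro.from_quat(s['tcp_rot'])
im,c=snap('wrist','w2.png'); np.save('w2.npy',c,allow_pickle=True)
print(s['t'],p,R.as_matrix().round(3).tolist(),s['joints'],s['finger_gap'])
J=Ro.from_euler('z',2.9,degrees=True)
for n,q in dict(post=(0,0,.047),lh=(0,-.068,.023),lug=(.023,-.106,.062)).items(): print(n,proj(c,[J.apply(q)+[.5955,.0842,0]]))
```

```text
5.85 [0.59114638 0.14259723 0.12842695] [[0.051, -0.999, -0.003], [-0.999, -0.051, -0.001], [0.001, 0.003, -1.0]] [ 5.02265336e-01  4.37213629e-01 -1.60504303e-01 -7.89507073e-04
 -9.76347721e-01 -4.50892704e-01] 0.06352786971728186
post [[319.22484572 151.82678854]]
lh [[319.06454353  36.1332574 ]]
lug [[271.90089841 -69.45566564]]
```

View pics/w2.png

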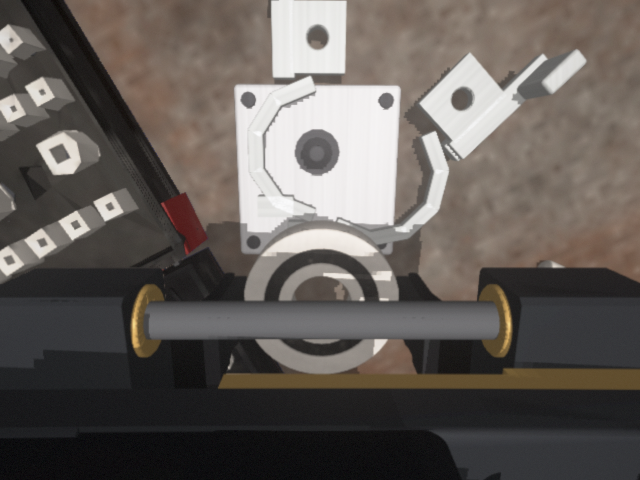

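The post is at (317,152) and the lower hole at (317,37), both within 2 px of prediction. The held bearing is centred at about (321,298), and the open half lies clear.

Run:
```python
from h import *
c=np.load('w2.npy',allow_pickle=True).item();s=r.state();p=np.array(s['ee_pos']);R=Ro.from_quat(s['tcp_rot'])
print('post',onz(c,[[317,152.5]],.047),'lh',onz(c,[[317,37]],.023),'uh',onz(c,[[462,98]],.033))
b=onz(c,[[321.5,297.5]],p[2]+.0075)[0];print('bearing',b-p)
post=onz(c,[[317,152.5]],.047)[0]
d=R.inv().apply(post-b);print('move units',d/.05)
```

```text
post [[0.59680167 0.08465626 0.047     ]] lh [[0.60017341 0.01683047 0.023     ]] uh [[0.51035489 0.04849161 0.033     ]]
bearing [ 0.00058626 -0.00316169  0.0075    ]
move units [ 1.11387904 -0.04695334  1.78672761]
```

Call:
{"method": "step_arm", "body": {
  "deltas": [
    {"rx": 0,"ry": 0,"rz": 0,"x": 0.4,"y": -0.07,"z": 0,"fingers": 0},
    {"rx": 0,"ry": 0,"rz": 0,"x": 0.5,"y": 0,"z": 0,"fingers": 0},
    {"rx": 0,"ry": 0,"rz": 0,"x": 0.23,"y": 0,"z": 0.2,"fingers": 0},
    {"rx": 0,"ry": 0,"rz": 0,"x": 0,"y": 0,"z": 0.4,"fingers": 0},
    {"rx": 0,"ry": 0,"rz": 0,"x": 0,"y": 0,"z": 0.4,"fingers": 0},
    {"rx": 0,"ry": 0,"rz": 0,"x": 0,"y": 0,"z": 0.3,"fingers": 0},
    {"rx": 0,"ry": 0,"rz": 0,"x": 0,"y": 0,"z": 0.1,"fingers": 0},
    {"rx": 0,"ry": 0,"rz": 0,"x": 0,"y": 0,"z": 0.1,"fingers": 0},
    {"rx": 0,"ry": 0,"rz": 0,"x": 0,"y": 0,"z": 0.1,"fingers": 0},
    {"rx": 0,"ry": 0,"rz": 0,"x": 0,"y": 0,"z": 0.05,"fingers": 0}
  ]
}}

```text
t: 6.9
ee_pos: [0.5982, 0.0873, 0.0482]
tcp_rot: [0.726, -0.688, 0.0, 0.001]
force: [-3.3, -2.6, 4.5]
finger_gap: 0.0637
grasp_force: 30.0
```

Call:
{"method": "step_arm", "body": {
  "deltas": [
    {"rx": 0,"ry": 0,"rz": 0,"x": 0.02,"y": 0.025,"z": 0,"fingers": 0},
    {"rx": 0,"ry": 0,"rz": 0,"x": 0,"y": 0,"z": 0.08,"fingers": 0},
    {"rx": 0,"ry": 0,"rz": 0,"x": 0,"y": 0,"z": 0.08,"fingers": 0}
  ]
}}

```text
t: 7.2
ee_pos: [0.5974, 0.0863, 0.0396]
tcp_rot: [0.725, -0.688, 0.0, -0.0]
force: [-0.9, -2.1, 0.3]
finger_gap: 0.0634
grasp_force: 30.0
```

Call:
{"method": "step_arm", "body": {
  "deltas": [
    {"rx": 0,"ry": 0,"rz": 0,"x": 0.02,"y": 0.01,"z": 0.07,"fingers": 0},
    {"rx": 0,"ry": 0,"rz": 0,"x": 0,"y": 0,"z": 0.07,"fingers": 0},
    {"rx": 0,"ry": 0,"rz": 0,"x": 0,"y": 0,"z": 0.06,"fingers": 0},
    {"rx": 0,"ry": 0,"rz": 0,"x": 0,"y": 0,"z": 0.04,"fingers": 0},
    {"rx": 0,"ry": 0,"rz": 0,"x": 0,"y": 0,"z": 0,"fingers": 0}
  ]
}}

```text
t: 7.7
ee_pos: [0.5969, 0.0857, 0.0289]
tcp_rot: [0.726, -0.688, 0.0, 0.0]
force: [-3.4, -0.7, 7.1]
finger_gap: 0.0637
grasp_force: 30.0
```

Call:
{"method": "step_arm", "body": {
  "deltas": [
    {"rx": 0,"ry": 0,"rz": 0,"x": 0,"y": 0,"z": 0,"fingers": 0.75},
    {"rx": 0,"ry": 0,"rz": 0,"x": 0,"y": 0,"z": 0,"fingers": 0.75},
    {"rx": 0,"ry": 0,"rz": 0,"x": 0,"y": 0,"z": 0,"fingers": 0.75},
    {"rx": 0,"ry": 0,"rz": 0,"x": 0,"y": 0,"z": -0.2,"fingers": 0.75},
    {"rx": 0,"ry": 0,"rz": 0,"x": 0,"y": 0,"z": -0.5,"fingers": 0.75},
    {"rx": 0,"ry": 0,"rz": 0,"x": 0,"y": 0,"z": -0.5,"fingers": 0.75},
    {"rx": 0,"ry": 0,"rz": 0,"x": 0,"y": 0,"z": -0.5,"fingers": 0.75},
    {"rx": 0,"ry": 0,"rz": 0,"x": 0,"y": 0,"z": -0.5,"fingers": 0.75}
  ]
}}

```text
t: 8.5
ee_pos: [0.5971, 0.0856, 0.1393]
tcp_rot: [0.726, -0.688, 0.0, -0.0]
force: [0.4, 0.2, 0.6]
finger_gap: 0.076
grasp_force: 0.0
```

Call:
{"method": "step_arm", "body": {
  "deltas": [
    {"rx": 0,"ry": 0,"rz": 0,"x": 0.05,"y": 0.3,"z": 0,"fingers": -1},
    {"rx": 0,"ry": 0,"rz": 0,"x": 0.1,"y": 0.6,"z": 0,"fingers": -1},
    {"rx": 0,"ry": 0,"rz": 0,"x": 0.1,"y": 0.6,"z": 0,"fingers": -1},
    {"rx": 0,"ry": 0,"rz": 0,"x": 0.1,"y": 0.6,"z": 0,"fingers": -1},
    {"rx": 0,"ry": 0,"rz": 0,"x": 0.1,"y": 0.6,"z": 0,"fingers": -1},
    {"rx": 0,"ry": 0,"rz": 0,"x": 0.05,"y": 0.3,"z": 0,"fingers": -1},
    {"rx": 0,"ry": 0,"rz": 0,"x": 0,"y": 0,"z": 0,"fingers": -1}
  ]
}}

```text
t: 9.2
ee_pos: [0.4468, 0.0522, 0.1384]
tcp_rot: [0.726, -0.688, -0.0, -0.0]
force: [0.9, 0.2, -0.1]
finger_gap: 0.0283
grasp_force: 0.0
```

Call:
{"method": "step_arm", "body": {
  "deltas": [
    {"rx": 0,"ry": 0,"rz": 0.95,"x": 0,"y": 0,"z": 0,"fingers": -1},
    {"rx": 0,"ry": 0,"rz": 0.95,"x": 0,"y": 0,"z": 0,"fingers": -1},
    {"rx": 0,"ry": 0,"rz": 0.95,"x": 0,"y": 0,"z": 0,"fingers": -1},
    {"rx": 0,"ry": 0,"rz": 0.95,"x": 0,"y": 0,"z": 0,"fingers": -1},
    {"rx": 0,"ry": 0,"rz": 0.9,"x": 0,"y": 0,"z": 0,"fingers": -1},
    {"rx": 0,"ry": 0,"rz": 0.9,"x": 0,"y": 0,"z": 0,"fingers": -1},
    {"rx": 0,"ry": 0,"rz": 0.9,"x": 0,"y": 0,"z": 0,"fingers": -1},
    {"rx": 0,"ry": 0,"rz": 0.9,"x": 0,"y": 0,"z": 0,"fingers": -1},
    {"rx": 0,"ry": 0,"rz": 0,"x": 0,"y": 0,"z": 0,"fingers": -1}
  ]
}}

```text
t: 10.1
ee_pos: [0.4496, 0.0531, 0.138]
tcp_rot: [-0.412, 0.911, -0.0, 0.001]
force: [-0.1, 0.3, 0.6]
finger_gap: 0.0004
grasp_force: 0.0
```

Run:
```python
from h import *
s=r.state();p=np.array(s['ee_pos']);R=Ro.from_quat(s['tcp_rot'])
im,c=snap('wrist','w3.png'); np.save('w3.npy',c,allow_pickle=True)
ts,_=snap('side','s3.png')
cv2.imwrite('pics/c3.png',np.hstack([cv2.resize(im,(400,300)),cv2.resize(ts[170:290,200:360],(400,300),interpolation=cv2.INTER_CUBIC)]))
print(s['t'],p,R.as_matrix().round(3).tolist(),s['joints'],s['finger_gap'],s['force'])
J=Ro.from_euler('z',2.85,degrees=True)
for n,q in dict(post=(0,0,.047),btop=(0,0,.036),lug=(-.131,-.043,.062)).items(): print(n,proj(c,[J.apply(q)+[.5968,.0846,0]]))
print('tcp',proj(c,[p]))
```

```text
10.1 [0.4496143  0.05306457 0.13797996] [[-0.661, -0.751, 0.001], [-0.751, 0.661, 0.0], [-0.001, -0.001, -1.0]] [ 4.78414806e-01  1.79363702e-01 -5.21592362e-01  3.56045020e-04
 -8.68546965e-01 -1.20038891e+00] 0.00041121005329140695 [-0.13083363  0.25759937  0.60810423]
post [[197.8251614  404.35696491]]
btop [[202.22464207 394.9136529 ]]
lug [[280.00594223 246.49586253]]
tcp [[322.01344376 294.85232812]]
```

View pics/c3.png

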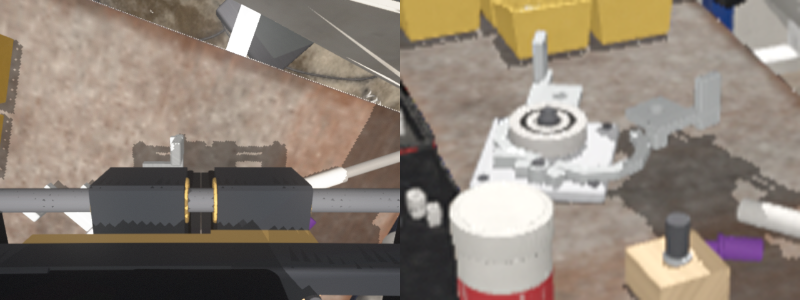

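The side view shows the bearing flat on its seat round the post. The lug is at about (284,240) in the wrist view, as predicted. The purple look-alike now lies on its side, and I'll leave it there. Next I'll lower the closed fingers behind the lug and push.

Call:
{"method": "step_arm", "body": {
  "deltas": [
    {"rx": 0,"ry": 0,"rz": 0,"x": 0,"y": 0,"z": 0.3,"fingers": -1},
    {"rx": 0,"ry": 0,"rz": 0,"x": 0,"y": 0,"z": 0.5,"fingers": -1},
    {"rx": 0,"ry": 0,"rz": 0,"x": 0,"y": 0,"z": 0.5,"fingers": -1},
    {"rx": 0,"ry": 0,"rz": 0,"x": 0,"y": 0,"z": 0.4,"fingers": -1},
    {"rx": 0,"ry": 0,"rz": 0,"x": 0,"y": 0,"z": 0.2,"fingers": -1},
    {"rx": 0,"ry": 0,"rz": 0,"x": 0,"y": -0.1,"z": 0,"fingers": -1}
  ]
}}

```text
t: 10.8
ee_pos: [0.4516, 0.0491, 0.0416]
tcp_rot: [-0.412, 0.911, -0.0, -0.002]
force: [-0.2, -0.8, 0.3]
finger_gap: 0.0002
grasp_force: 0.0
```

Call:
{"method": "step_arm", "body": {
  "deltas": [
    {"rx": 0,"ry": 0,"rz": -0.4,"x": 0.03,"y": -0.13,"z": 0,"fingers": -1},
    {"rx": 0,"ry": 0,"rz": -0.8,"x": 0.07,"y": -0.27,"z": 0,"fingers": -1},
    {"rx": 0,"ry": 0,"rz": -0.8,"x": 0.07,"y": -0.27,"z": 0,"fingers": -1},
    {"rx": 0,"ry": 0,"rz": -0.8,"x": 0.07,"y": -0.27,"z": 0,"fingers": -1},
    {"rx": 0,"ry": 0,"rz": -0.8,"x": 0.07,"y": -0.27,"z": 0,"fingers": -1}
  ]
}}

```text
t: 11.3
ee_pos: [0.4959, 0.0035, 0.0439]
tcp_rot: [-0.577, 0.817, -0.0, 0.001]
force: [-0.3, 1.2, -0.6]
finger_gap: 0.0007
grasp_force: 0.4
```

```bash
cat > j.py <<'E'
from h import *
s=r.state();p=np.array(s['ee_pos']);R=Ro.from_quat(s['tcp_rot'])
J=Ro.from_euler('z',2.85,degrees=True);O=np.array([.5968,.0846,0])
q=J.inv().apply(p-O);x=J.inv().apply(R.as_matrix()[:,0]);print('t',s['t'],'jig tcp',q.round(4),'ang',np.degrees(np.arctan2(x[1],x[0])).round(2),'force',np.array(s['force']).round(1),'rad',np.hypot(q[0],q[1]-.058))
E
python3 j.py
```

```text
t 11.3 jig tcp [-0.1048 -0.076   0.0439] ang -112.38 force [-0.3  1.2 -0.6] rad 0.17009530967607545
```

Call:
{"method": "step_arm", "body": {
  "deltas": [
    {"rx": 0,"ry": 0,"rz": -0.8,"x": 0.07,"y": -0.27,"z": 0,"fingers": -1},
    {"rx": 0,"ry": 0,"rz": -0.8,"x": 0.07,"y": -0.27,"z": 0,"fingers": -1},
    {"rx": 0,"ry": 0,"rz": -0.8,"x": 0.07,"y": -0.27,"z": 0,"fingers": -1},
    {"rx": 0,"ry": 0,"rz": -0.8,"x": 0.07,"y": -0.27,"z": 0,"fingers": -1},
    {"rx": 0,"ry": 0,"rz": -0.3,"x": 0.02,"y": -0.1,"z": 0,"fingers": -1},
    {"rx": 0,"ry": 0,"rz": 0,"x": 0,"y": 0,"z": 0,"fingers": -1}
  ]
}}

```text
t: 11.9
ee_pos: [0.5507, -0.0229, 0.0437]
tcp_rot: [0.715, -0.699, 0.001, -0.001]
force: [-0.8, 0.0, 0.9]
finger_gap: 0.0006
grasp_force: 0.0
```

```bash
python3 j.py
```

```text
t 11.9 jig tcp [-0.0514 -0.1051  0.0437] ang -91.62 force [-0.8  0.   0.9] rad 0.17095193518275612
```

Call:
{"method": "step_arm", "body": {
  "deltas": [
    {"rx": 0,"ry": 0,"rz": -0.26,"x": 0,"y": -0.08,"z": 0,"fingers": -1},
    {"rx": 0,"ry": 0,"rz": 0,"x": 0,"y": -0.06,"z": 0,"fingers": -1},
    {"rx": 0,"ry": 0,"rz": 0,"x": 0,"y": 0,"z": 0,"fingers": -1}
  ]
}}

```text
t: 12.2
ee_pos: [0.5563, -0.0222, 0.0428]
tcp_rot: [0.724, -0.69, 0.0, -0.0]
force: [-0.5, -0.1, 0.9]
finger_gap: 0.0004
grasp_force: 0.0
```

```bash
python3 j.py
```

```text
t 12.2 jig tcp [-0.0457 -0.1047  0.0428] ang -90.05 force [-0.5 -0.1  0.9] rad 0.16896428527242804
```

Call:
{"method": "step_arm", "body": {
  "deltas": [
    {"rx": 0,"ry": 0,"rz": 0,"x": 0,"y": -0.04,"z": 0,"fingers": -1},
    {"rx": 0,"ry": 0,"rz": 0,"x": 0,"y": -0.03,"z": 0,"fingers": -1},
    {"rx": 0,"ry": 0,"rz": 0,"x": 0,"y": 0,"z": 0,"fingers": -1}
  ]
}}

```text
t: 12.5
ee_pos: [0.5595, -0.0221, 0.0425]
tcp_rot: [0.724, -0.69, 0.0, -0.0]
force: [-0.6, -0.4, 0.6]
finger_gap: 0.0002
grasp_force: 0.2
```

```bash
python3 j.py
```

```text
t 12.5 jig tcp [-0.0425 -0.1047  0.0425] ang -90.05 force [-0.6 -0.4  0.6] rad 0.16818816559654143
```

Call:
{"method": "step_arm", "body": {
  "deltas": [
    {"rx": 0,"ry": 0,"rz": 0,"x": 0,"y": -0.04,"z": 0,"fingers": -1},
    {"rx": 0,"ry": 0,"rz": 0,"x": 0,"y": 0,"z": 0,"fingers": -1}
  ]
}}

```text
t: 12.7
ee_pos: [0.5616, -0.022, 0.0425]
tcp_rot: [0.724, -0.69, 0.0, -0.0]
force: [-0.9, -0.3, 0.7]
finger_gap: 0.0005
grasp_force: 0.2
```

Call:
{"method": "step_arm", "body": {
  "deltas": [
    {"rx": 0,"ry": 0,"rz": 0,"x": 0,"y": -0.04,"z": 0,"fingers": -1},
    {"rx": 0,"ry": 0,"rz": 0,"x": 0,"y": 0,"z": 0,"fingers": -1}
  ]
}}

```text
t: 12.9
ee_pos: [0.5637, -0.022, 0.0425]
tcp_rot: [0.724, -0.69, 0.0, -0.0]
force: [-0.0, -0.2, -0.2]
finger_gap: 0.0004
grasp_force: 0.2
```

```bash
python3 j.py
python3 - <<'E'
from h import *
im,c=snap('top','t4.png');w,_=snap('wrist')
cv2.imwrite('pics/c4.png',np.hstack([cv2.resize(im[140:290,290:490],(400,300),interpolation=cv2.INTER_CUBIC),cv2.resize(w,(400,300))]))
E
```

```text
t 12.9 jig tcp [-0.0384 -0.1048  0.0425] ang -90.06 force [-0.  -0.2 -0.2] rad 0.1672347580690938
```

View pics/c4.png

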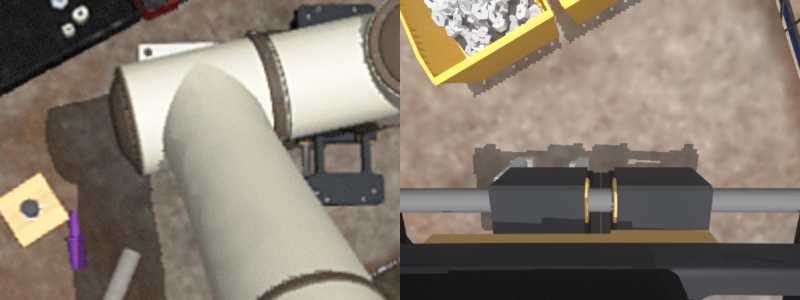

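The left panel shows the arm covering the jig, with the purple look-alike lying beside the stand. The right panel shows the lugs partly hidden, at about (195,272) and (285,259) full scale. There's no stop force yet, so I'll keep pushing gently.

Call:
{"method": "step_arm", "body": {
  "deltas": [
    {"rx": 0,"ry": 0,"rz": 0,"x": 0,"y": -0.04,"z": 0,"fingers": -1},
    {"rx": 0,"ry": 0,"rz": 0,"x": 0,"y": 0,"z": 0,"fingers": -1}
  ]
}}

```text
t: 13.2
ee_pos: [0.5642, -0.022, 0.0424]
tcp_rot: [0.724, -0.69, -0.001, 0.001]
force: [-3.6, 1.0, 3.3]
finger_gap: 0.0009
grasp_force: 2.1
```

Call:
{"method": "step_arm", "body": {
  "deltas": [
    {"rx": 0,"ry": 0,"rz": 0,"x": 0,"y": -0.04,"z": 0,"fingers": -1},
    {"rx": 0,"ry": 0,"rz": 0,"x": 0,"y": 0,"z": 0,"fingers": -1}
  ]
}}

```text
t: 13.4
ee_pos: [0.5642, -0.0221, 0.0422]
tcp_rot: [0.724, -0.69, -0.002, 0.003]
force: [-8.1, 1.3, 5.7]
finger_gap: 0.0003
grasp_force: 4.2
```

Call:
{"method": "step_arm", "body": {
  "deltas": [
    {"rx": 0,"ry": 0,"rz": 0,"x": 0,"y": 0.2,"z": 0,"fingers": -1},
    {"rx": 0,"ry": 0,"rz": 0,"x": 0,"y": 0.1,"z": 0,"fingers": -1},
    {"rx": 0,"ry": 0,"rz": 0,"x": 0,"y": 0,"z": -0.4,"fingers": -1},
    {"rx": 0,"ry": 0,"rz": 0,"x": 0,"y": 0,"z": -0.5,"fingers": -1},
    {"rx": 0,"ry": 0,"rz": 0,"x": 0,"y": 0,"z": -0.5,"fingers": -1},
    {"rx": 0,"ry": 0,"rz": 0,"x": 0,"y": 0,"z": -0.5,"fingers": -1},
    {"rx": 0,"ry": 0,"rz": 0,"x": 0,"y": 0,"z": -0.3,"fingers": -1}
  ]
}}

```text
t: 14.1
ee_pos: [0.5539, -0.0223, 0.1551]
tcp_rot: [0.724, -0.689, 0.002, -0.002]
force: [0.6, 0.5, 0.5]
finger_gap: 0.0002
grasp_force: 0.0
```

Call:
{"method": "step_arm", "body": {
  "deltas": [
    {"rx": 0,"ry": 0,"rz": 0,"x": -0.4,"y": 0.1,"z": 0,"fingers": 0.15},
    {"rx": 0,"ry": 0,"rz": 0,"x": -0.65,"y": 0.15,"z": 0,"fingers": 0.15},
    {"rx": 0,"ry": 0,"rz": 0,"x": -0.65,"y": 0.15,"z": 0,"fingers": 0.15},
    {"rx": 0,"ry": 0,"rz": 0,"x": -0.65,"y": 0.15,"z": 0,"fingers": 0.15},
    {"rx": 0,"ry": 0,"rz": 0,"x": -0.65,"y": 0.15,"z": 0,"fingers": 0.15},
    {"rx": 0,"ry": 0,"rz": 0,"x": -0.65,"y": 0.15,"z": 0,"fingers": 0.15},
    {"rx": 0,"ry": 0,"rz": 0,"x": -0.65,"y": 0.15,"z": 0,"fingers": 0.15},
    {"rx": 0,"ry": 0,"rz": 0,"x": -0.65,"y": 0.15,"z": 0,"fingers": 0.15},
    {"rx": 0,"ry": 0,"rz": 0,"x": -0.6,"y": 0.15,"z": 0,"fingers": 0.15},
    {"rx": 0,"ry": 0,"rz": 0,"x": -0.37,"y": 0.07,"z": 0,"fingers": 0.15}
  ]
}}

```text
t: 15.1
ee_pos: [0.4694, 0.2722, 0.1529]
tcp_rot: [0.725, -0.689, 0.0, -0.001]
force: [0.5, 0.1, -0.5]
finger_gap: 0.0503
grasp_force: 0.0
```

Call:
{"method": "step_arm", "body": {
  "deltas": [
    {"rx": 0,"ry": 0,"rz": 0,"x": 0,"y": 0,"z": 0,"fingers": 0.15},
    {"rx": 0,"ry": 0,"rz": 0,"x": 0,"y": 0,"z": 0,"fingers": 0.15}
  ]
}}

```text
t: 15.3
ee_pos: [0.4696, 0.2701, 0.1526]
tcp_rot: [0.724, -0.689, 0.0, -0.0]
force: [-0.2, 0.1, 0.1]
finger_gap: 0.05
grasp_force: 0.0
```

```bash
python3 j.py
python3 - <<'E'
from h import *
s=r.state();p=np.array(s['ee_pos'])
w,c=snap('wrist'); np.save('w5.npy',c,allow_pickle=True);im,ct=snap('top')
cv2.imwrite('pics/c5.png',np.hstack([cv2.resize(im[150:270,350:510],(400,300),interpolation=cv2.INTER_CUBIC),cv2.resize(w,(400,300))]))
print(p,'px expect',proj(c,[[.466,.270,.064]]))
E
```

```text
t 15.3 jig tcp [-0.1178  0.1916  0.1526] ang -90.01 force [-0.2  0.1  0.1] rad 0.17811902214851952
[0.46957284 0.27006306 0.15260064] px expect [[327.57640163 244.11101803]]
```

View pics/c5.png

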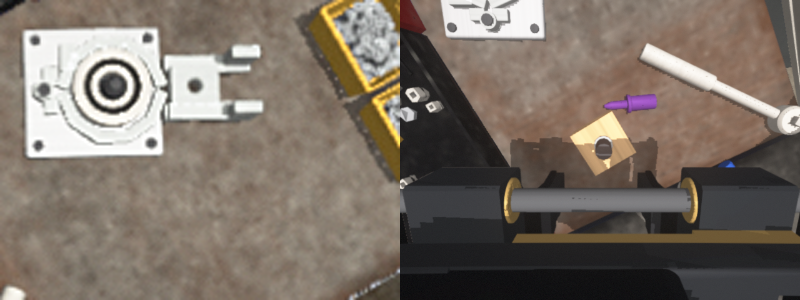

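The left panel shows the jig shut, its holes lined up at crop (195,86), and the bearing seated. The right panel shows the dark pin in the stand at full-scale pixel (325,235), with the purple one lying beside it at (371,164).

Run:
```python
from h import *
c=eyes.calibration('wrist');im=eyes.snapshot('wrist')
s=r.state();p=np.array(s['ee_pos']);R=Ro.from_quat(s['tcp_rot'])
hsv=cv2.cvtColor(im,cv2.COLOR_BGR2HSV)
m=((hsv[...,1]>50)&(hsv[...,2]>110)&(hsv[...,0]>12)&(hsv[...,0]<30)).astype(np.uint8);m[:170]=0;m[285:]=0;m[:,:260]=0;m[:,390:]=0
cs,_=cv2.findContours(m,cv2.RETR_EXTERNAL,cv2.CHAIN_APPROX_NONE);k=max(cs,key=cv2.contourArea)
q=cv2.minAreaRect(k);print(q,onz(c,[q[0]],.03))
h=np.zeros_like(m);cv2.fillPoly(h,[cv2.convexHull(k)],1)
d=((hsv[...,2]<85)&(h>0)).astype(np.uint8)
cs,_=cv2.findContours(d,cv2.RETR_EXTERNAL,cv2.CHAIN_APPROX_NONE);k=max(cs,key=cv2.contourArea)
print(cv2.boundingRect(k),cv2.contourArea(k)); cv2.imwrite('pics/c6.png',cv2.resize(im[170:290,245:405],None,fx=4,fy=4,interpolation=cv2.INTER_CUBIC))
e=cv2.minEnclosingCircle(k);print(e,onz(c,[e[0]],.064), p)
```

```text
((324.2190856933594, 230.44944763183594), (81.77284240722656, 80.30330657958984), 58.570438385009766) [[0.46808855 0.26779036 0.03      ]]
(314, 225, 13, 14) 47.0
((319.5, 231.5), 8.514793395996094) [[0.47173539 0.26095826 0.064     ]] [0.4697857  0.26901089 0.15257714]
```

View pics/c6.png

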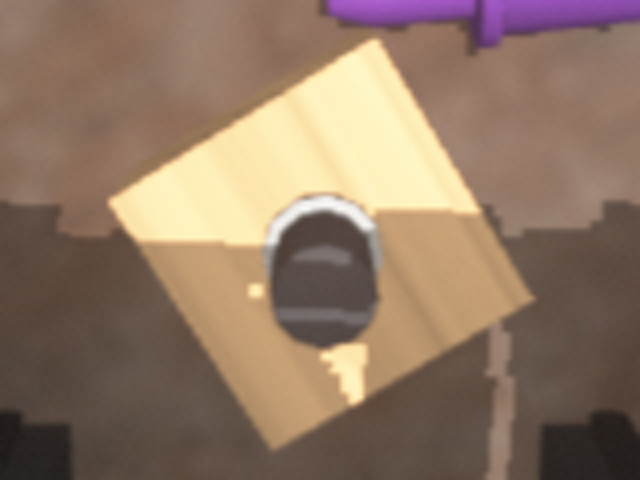

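The pin grip's top is at about (326,245) and the stand is centred at (324,230), so the pin stands at about (0.467, 0.269).

Call:
{"method": "step_arm", "body": {
  "deltas": [
    {"rx": 0,"ry": 0,"rz": 0,"x": 0.02,"y": 0.05,"z": 0.3,"fingers": 0.15},
    {"rx": 0,"ry": 0,"rz": 0,"x": 0,"y": 0,"z": 0.5,"fingers": 0.15},
    {"rx": 0,"ry": 0,"rz": 0,"x": 0,"y": 0,"z": 0.5,"fingers": 0.15},
    {"rx": 0,"ry": 0,"rz": 0,"x": 0,"y": 0,"z": 0.5,"fingers": 0.15},
    {"rx": 0,"ry": 0,"rz": 0,"x": 0,"y": 0,"z": 0.3,"fingers": 0.15},
    {"rx": 0,"ry": 0,"rz": 0,"x": 0,"y": 0,"z": 0.18,"fingers": 0.15},
    {"rx": 0,"ry": 0,"rz": 0,"x": 0,"y": 0,"z": 0,"fingers": 0.15}
  ]
}}

```text
t: 16.15
ee_pos: [0.4669, 0.2676, 0.0376]
tcp_rot: [0.724, -0.69, -0.0, 0.001]
force: [1.5, -0.1, 1.0]
finger_gap: 0.0502
grasp_force: 0.0
```

Call:
{"method": "step_arm", "body": {
  "deltas": [
    {"rx": 0,"ry": 0,"rz": 0,"x": 0,"y": 0,"z": 0,"fingers": -0.7},
    {"rx": 0,"ry": 0,"rz": 0,"x": 0,"y": 0,"z": 0,"fingers": -0.7},
    {"rx": 0,"ry": 0,"rz": 0,"x": 0,"y": 0,"z": 0,"fingers": -0.7},
    {"rx": 0,"ry": 0,"rz": 0,"x": 0,"y": 0,"z": 0,"fingers": -0.7},
    {"rx": 0,"ry": 0,"rz": 0,"x": 0,"y": 0,"z": 0,"fingers": -0.7}
  ],
  "force": 30
}}

```text
t: 16.65
ee_pos: [0.4672, 0.2689, 0.039]
tcp_rot: [0.724, -0.69, 0.0, -0.0]
force: [-0.4, 0.5, -1.1]
finger_gap: 0.0182
grasp_force: 0.2
```

Call:
{"method": "step_arm", "body": {
  "deltas": [
    {"rx": 0,"ry": 0,"rz": 0,"x": 0,"y": 0,"z": 0,"fingers": -1},
    {"rx": 0,"ry": 0,"rz": 0,"x": 0,"y": 0,"z": 0,"fingers": -1},
    {"rx": 0,"ry": 0,"rz": 0,"x": 0,"y": 0,"z": -0.2,"fingers": -1},
    {"rx": 0,"ry": 0,"rz": 0,"x": 0,"y": 0,"z": -0.4,"fingers": -1},
    {"rx": 0,"ry": 0,"rz": 0,"x": 0,"y": 0,"z": -0.5,"fingers": -1},
    {"rx": 0,"ry": 0,"rz": 0,"x": 0,"y": 0,"z": -0.5,"fingers": -1},
    {"rx": 0,"ry": 0,"rz": 0,"x": 0,"y": 0,"z": -0.4,"fingers": -1},
    {"rx": 0,"ry": 0,"rz": 0,"x": 0,"y": 0,"z": -0.2,"fingers": -1}
  ],
  "force": 30
}}

```text
t: 17.45
ee_pos: [0.4678, 0.2693, 0.151]
tcp_rot: [0.724, -0.69, 0.0, -0.002]
force: [-0.6, 0.8, -1.6]
finger_gap: 0.0172
grasp_force: 30.0
```

Call:
{"method": "step_arm", "body": {
  "deltas": [
    {"rx": 0,"ry": 0,"rz": 0,"x": 0.25,"y": -0.15,"z": 0,"fingers": -1},
    {"rx": 0,"ry": 0,"rz": 0,"x": 0.5,"y": -0.3,"z": 0,"fingers": -1},
    {"rx": 0,"ry": 0,"rz": 0,"x": 0.5,"y": -0.3,"z": 0,"fingers": -1},
    {"rx": 0,"ry": 0,"rz": 0,"x": 0.5,"y": -0.3,"z": 0,"fingers": -1},
    {"rx": 0,"ry": 0,"rz": 0,"x": 0.5,"y": -0.3,"z": 0,"fingers": -1},
    {"rx": 0,"ry": 0,"rz": 0,"x": 0.5,"y": -0.3,"z": 0,"fingers": -1},
    {"rx": 0,"ry": 0,"rz": 0,"x": 0.5,"y": -0.3,"z": 0,"fingers": -1},
    {"rx": 0,"ry": 0,"rz": 0,"x": 0.5,"y": -0.26,"z": 0,"fingers": -1},
    {"rx": 0,"ry": 0,"rz": 0,"x": 0.25,"y": 0,"z": 0,"fingers": -1},
    {"rx": 0,"ry": 0,"rz": 0,"x": 0,"y": 0,"z": 0,"fingers": -1}
  ]
}}

```text
t: 18.45
ee_pos: [0.5864, 0.0721, 0.147]
tcp_rot: [0.723, -0.691, -0.001, 0.001]
force: [1.6, 0.7, -1.6]
finger_gap: 0.0177
grasp_force: 30.0
```

Run:
```python
from h import *
s=r.state();p=np.array(s['ee_pos']);R=Ro.from_quat(s['tcp_rot'])
im,c=snap('wrist','w7.png'); np.save('w7.npy',c,allow_pickle=True)
print(s['t'],p,s['finger_gap'],s['grasp_force'],'exp hole',proj(c,[[.6002,.0168,.033]]),'tip',proj(c,[p+R.apply([0,0,.0357])]))
cv2.imwrite('pics/c7.png',cv2.resize(im[60:360,160:480],None,fx=2,fy=2,interpolation=cv2.INTER_CUBIC))
```

```text
18.45 [0.58636367 0.07207606 0.14704924] 0.017739364854972576 29.999694194993936 exp hole [[304.52241739 154.46031066]] tip [[322.28293423 269.77449754]]
```

View pics/c7.png

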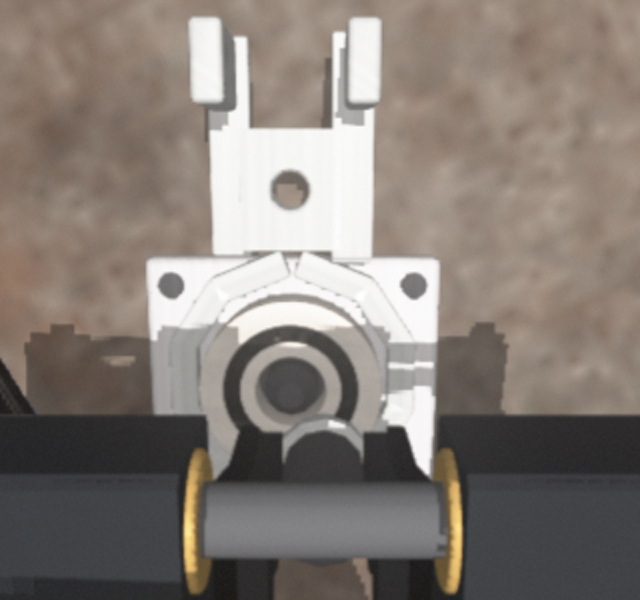

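The jig is shut, with the hole at full-scale pixel (305,154.5), on prediction. The collar of the held pin peeks out at (321,268).

Run:
```python
from h import *
c=np.load('w7.npy',allow_pickle=True).item();s=r.state();p=np.array(s['ee_pos']);R=Ro.from_quat(s['tcp_rot'])
h=onz(c,[[305,154.5]],.033)[0];print(h,'hole rel tcp tool',R.inv().apply(h-p))
for z in (-.0047,-.0087): print('collar front',R.inv().apply(onz(c,[[321.5,268]],p[2]+z)[0]-p))
print(R.as_matrix()[:,2])
```

```text
[0.59987739 0.01681175 0.033     ] hole rel tcp tool [ 0.05689603 -0.01112039  0.11442556]
collar front [ 0.01231578 -0.00036648  0.00470412]
collar front [ 0.01101166 -0.00035826  0.00870362]
[-2.41411487e-03 -5.19037509e-04 -9.99996951e-01]
```

Call:
{"method": "step_arm", "body": {
  "deltas": [
    {"rx": 0,"ry": 0,"rz": 0,"x": 0.3,"y": -0.1,"z": 0,"fingers": -1},
    {"rx": 0,"ry": 0,"rz": 0,"x": 0.5,"y": -0.12,"z": 0,"fingers": -1},
    {"rx": 0,"ry": 0,"rz": 0,"x": 0.33,"y": 0,"z": 0,"fingers": -1},
    {"rx": 0,"ry": 0,"rz": 0,"x": 0,"y": 0,"z": 0.2,"fingers": -1},
    {"rx": 0,"ry": 0,"rz": 0,"x": 0,"y": 0,"z": 0.4,"fingers": -1},
    {"rx": 0,"ry": 0,"rz": 0,"x": 0,"y": 0,"z": 0.4,"fingers": -1},
    {"rx": 0,"ry": 0,"rz": 0,"x": 0,"y": 0,"z": 0.3,"fingers": -1},
    {"rx": 0,"ry": 0,"rz": 0,"x": 0,"y": 0,"z": 0.2,"fingers": -1},
    {"rx": 0,"ry": 0,"rz": 0,"x": 0,"y": 0,"z": 0,"fingers": -1}
  ]
}}

```text
t: 19.4
ee_pos: [0.5996, 0.0185, 0.0717]
tcp_rot: [0.724, -0.69, -0.001, 0.002]
force: [0.1, -0.1, -0.9]
finger_gap: 0.0171
grasp_force: 30.0
```

```bash
python3 j.py
```

```text
t 19.4 jig tcp [-0.0005 -0.0661  0.0717] ang -90.04 force [ 0.1 -0.1 -0.9] rad 0.12410898337847173
```

Call:
{"method": "step_arm", "body": {
  "deltas": [
    {"rx": 0,"ry": 0,"rz": 0,"x": 0.03,"y": 0,"z": 0,"fingers": -1},
    {"rx": 0,"ry": 0,"rz": 0,"x": 0,"y": 0,"z": 0.1,"fingers": -1},
    {"rx": 0,"ry": 0,"rz": 0,"x": 0,"y": 0,"z": 0.08,"fingers": -1},
    {"rx": 0,"ry": 0,"rz": 0,"x": 0,"y": 0,"z": 0.06,"fingers": -1}
  ]
}}

```text
t: 19.8
ee_pos: [0.601, 0.0169, 0.0615]
tcp_rot: [0.724, -0.69, 0.0, -0.0]
force: [0.1, -0.3, -1.0]
finger_gap: 0.017
grasp_force: 30.0
```

Call:
{"method": "step_arm", "body": {
  "deltas": [
    {"rx": 0,"ry": 0,"rz": 0,"x": 0,"y": 0.015,"z": 0.08,"fingers": -1},
    {"rx": 0,"ry": 0,"rz": 0,"x": 0,"y": 0,"z": 0.08,"fingers": -1},
    {"rx": 0,"ry": 0,"rz": 0,"x": 0,"y": 0,"z": 0,"fingers": -1}
  ]
}}

```text
t: 20.1
ee_pos: [0.5998, 0.0168, 0.0528]
tcp_rot: [0.724, -0.69, -0.0, 0.001]
force: [-0.1, -0.8, -0.3]
finger_gap: 0.0168
grasp_force: 30.0
```

Call:
{"method": "step_arm", "body": {
  "deltas": [
    {"rx": 0,"ry": 0,"rz": 0,"x": 0,"y": 0,"z": 0.08,"fingers": -1},
    {"rx": 0,"ry": 0,"rz": 0,"x": 0,"y": 0,"z": 0.08,"fingers": -1},
    {"rx": 0,"ry": 0,"rz": 0,"x": 0,"y": 0,"z": 0.04,"fingers": -1},
    {"rx": 0,"ry": 0,"rz": 0,"x": 0,"y": 0,"z": 0,"fingers": -1}
  ]
}}

```text
t: 20.5
ee_pos: [0.6, 0.0168, 0.0431]
tcp_rot: [0.724, -0.69, -0.0, 0.0]
force: [-1.1, -0.4, -0.2]
finger_gap: 0.017
grasp_force: 30.0
```

Call:
{"method": "step_arm", "body": {
  "deltas": [
    {"rx": 0,"ry": 0,"rz": 0,"x": 0,"y": 0,"z": 0.04,"fingers": -1},
    {"rx": 0,"ry": 0,"rz": 0,"x": 0,"y": 0,"z": 0.03,"fingers": -1},
    {"rx": 0,"ry": 0,"rz": 0,"x": 0,"y": 0,"z": 0.03,"fingers": -1},
    {"rx": 0,"ry": 0,"rz": 0,"x": 0,"y": 0,"z": 0,"fingers": -1}
  ]
}}

```text
t: 20.9
ee_pos: [0.6007, 0.0169, 0.0417]
tcp_rot: [0.725, -0.689, 0.001, -0.0]
force: [-5.1, -0.4, 14.6]
finger_gap: 0.017
grasp_force: 30.0
```

The pin is home: 14.6 N pushing back at TCP z 41.7 mm, against 42 expected. I'll release it, lift, and go over to the lugs.

Call:
{"method": "step_arm", "body": {
  "deltas": [
    {"rx": 0,"ry": 0,"rz": 0,"x": 0,"y": 0,"z": -0.06,"fingers": 0},
    {"rx": 0,"ry": 0,"rz": 0,"x": 0,"y": 0,"z": 0,"fingers": 0},
    {"rx": 0,"ry": 0,"rz": 0,"x": 0,"y": 0,"z": 0,"fingers": 0},
    {"rx": 0,"ry": 0,"rz": 0,"x": 0,"y": 0,"z": -0.2,"fingers": 0},
    {"rx": 0,"ry": 0,"rz": 0,"x": 0,"y": 0,"z": -0.4,"fingers": 0},
    {"rx": 0,"ry": 0,"rz": 0,"x": 0,"y": 0,"z": -0.5,"fingers": 1},
    {"rx": 0,"ry": 0,"rz": 0,"x": 0,"y": 0,"z": -0.5,"fingers": 1},
    {"rx": 0,"ry": 0,"rz": 0,"x": 0,"y": 0,"z": -0.5,"fingers": 1},
    {"rx": 0,"ry": 0,"rz": 0,"x": 0,"y": 0,"z": 0,"fingers": 1}
  ]
}}

```text
t: 21.8
ee_pos: [0.6029, 0.0172, 0.1512]
tcp_rot: [0.724, -0.689, 0.003, -0.003]
force: [-0.2, -0.2, 0.2]
finger_gap: 0.0676
grasp_force: 0.0
```

```bash
python3 j.py
python3 - <<'E'
from h import *
s=r.state();p=np.array(s['ee_pos'])
im,c=snap('wrist'); np.save('w8.npy',c,allow_pickle=True);sd,_=snap('side')
J=Ro.from_euler('z',2.85,degrees=True)
for q in [(-.023,-.106,.062),(.023,-.106,.062),(0,-.068,.067),(0,-.068,.037)]: print(proj(c,[J.apply(q)+[.5968,.0846,0]]))
cv2.imwrite('pics/c8.png',np.hstack([cv2.resize(sd[160:280,210:370],(400,300),interpolation=cv2.INTER_CUBIC),cv2.resize(im,(400,300))]))
E
```

```text
t 21.8 jig tcp [ 0.0028 -0.0676  0.1512] ang -90.01 force [-0.2 -0.2  0.2] rad 0.1256509104925762
[[364.47996587 184.25588125]]
[[290.8728808  184.27108089]]
[[327.52710111 245.08403757]]
[[327.20072624 234.22629888]]
```

View pics/c8.png

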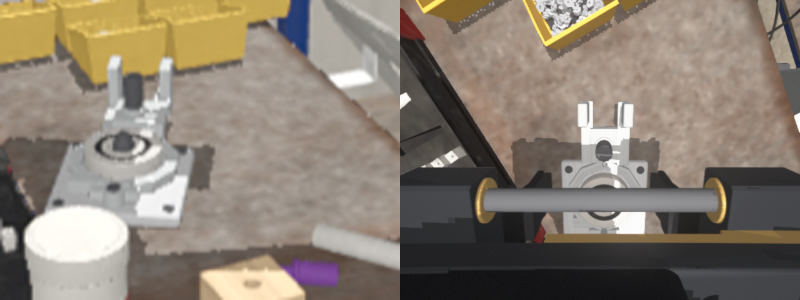

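The side panel shows the pin standing home in the shut jig, with the bearing seated. The wrist panel shows the lugs at full-scale pixels (292,184) and (364,184), exactly as predicted.

Call:
{"method": "step_arm", "body": {
  "deltas": [
    {"rx": 0,"ry": 0,"rz": 0,"x": 0.25,"y": 0.04,"z": 0,"fingers": 1},
    {"rx": 0,"ry": 0,"rz": 0,"x": 0.32,"y": 0,"z": 0,"fingers": 1},
    {"rx": 0,"ry": 0,"rz": 0,"x": 0.2,"y": 0,"z": 0,"fingers": 1},
    {"rx": 0,"ry": 0,"rz": 0,"x": 0,"y": 0,"z": 0.3,"fingers": 1},
    {"rx": 0,"ry": 0,"rz": 0,"x": 0,"y": 0,"z": 0.4,"fingers": 1},
    {"rx": 0,"ry": 0,"rz": 0,"x": 0,"y": 0,"z": 0.4,"fingers": 1},
    {"rx": 0,"ry": 0,"rz": 0,"x": 0,"y": 0,"z": 0.3,"fingers": 1},
    {"rx": 0,"ry": 0,"rz": 0,"x": 0,"y": 0,"z": 0,"fingers": 1}
  ]
}}

```text
t: 22.7
ee_pos: [0.5982, -0.0231, 0.0736]
tcp_rot: [0.724, -0.69, -0.002, 0.003]
force: [0.8, 0.6, -0.5]
finger_gap: 0.0871
grasp_force: 0.0
```

```bash
python3 j.py
```

```text
t 22.7 jig tcp [-0.004  -0.1076  0.0736] ang -90.16 force [ 0.8  0.6 -0.5] rad 0.1656614922648954
```

Call:
{"method": "step_arm", "body": {
  "deltas": [
    {"rx": 0,"ry": 0,"rz": 0,"x": -0.02,"y": -0.07,"z": 0.1,"fingers": 1},
    {"rx": 0,"ry": 0,"rz": 0,"x": 0,"y": 0,"z": 0.2,"fingers": 1},
    {"rx": 0,"ry": 0,"rz": 0,"x": 0,"y": 0,"z": 0.2,"fingers": 1},
    {"rx": 0,"ry": 0,"rz": 0,"x": 0,"y": 0,"z": 0.14,"fingers": 1},
    {"rx": 0,"ry": 0,"rz": 0,"x": 0,"y": 0,"z": 0,"fingers": 1},
    {"rx": 0,"ry": 0,"rz": 0,"x": 0,"y": 0,"z": 0,"fingers": 1}
  ]
}}

```text
t: 23.3
ee_pos: [0.6037, -0.0205, 0.0444]
tcp_rot: [0.724, -0.69, 0.0, 0.0]
force: [0.7, 0.2, 0.8]
finger_gap: 0.087
grasp_force: 0.0
```

```bash
python3 j.py
```

```text
t 23.3 jig tcp [ 0.0016 -0.1053  0.0444] ang -90.04 force [0.7 0.2 0.8] rad 0.16331940331379338
```

Call:
{"method": "step_arm", "body": {
  "deltas": [
    {"rx": 0,"ry": 0,"rz": 0,"x": 0,"y": 0.03,"z": 0.06,"fingers": 1},
    {"rx": 0,"ry": 0,"rz": 0,"x": 0,"y": 0,"z": 0,"fingers": 0},
    {"rx": 0,"ry": 0,"rz": 0,"x": 0,"y": 0,"z": 0,"fingers": 0},
    {"rx": 0,"ry": 0,"rz": 0,"x": 0,"y": 0,"z": 0,"fingers": 0},
    {"rx": 0,"ry": 0,"rz": 0,"x": 0,"y": 0,"z": 0,"fingers": 0},
    {"rx": 0,"ry": 0,"rz": 0,"x": 0,"y": 0,"z": 0,"fingers": 0},
    {"rx": 0,"ry": 0,"rz": 0,"x": 0,"y": 0,"z": 0,"fingers": 0},
    {"rx": 0,"ry": 0,"rz": 0,"x": 0,"y": 0,"z": 0,"fingers": 0}
  ],
  "force": 35
}}

```text
t: 24.1
ee_pos: [0.6014, -0.0207, 0.0415]
tcp_rot: [0.724, -0.69, -0.001, 0.001]
force: [-1.0, 0.6, 2.5]
finger_gap: 0.0556
grasp_force: 35.0
```

```bash
python3 j.py
```

```text
t 24.1 jig tcp [-0.0007 -0.1054  0.0415] ang -90.08 force [-1.   0.6  2.5] rad 0.16337190168430565
```

```bash
python3 -c "
from bench import r
print(r.finish_job())"
```

```text
the job is handed in; nothing more can be done
None
```

I handed the job in at about 24 s with the bearing seated, the jig swung shut, the pin fully home and the lugs held at 35 N (gap 55.6 mm, 56 nominal). The grease cartridge was still standing, but a purple look-alike pin tipped onto its side during the run, cause unknown, and I left it.

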